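# Fit an engine cover on its two dowels and clip it down

## Task

Fit the aluminium cover with the tall grip rib onto the two upright dowels of the engine case in the wooden cradle, red dot to red dot, feeling for the dowels gently (never push the cover against the case with more than about 30 newtons) until it lies flush on the case. Let go of it, and only then swing the red-knobbed clip fully round over the cover. Leave everything else on the bench where it is.

Things in the scene. Friction and masses are not known exactly. Their poses are not given: they have to be found in the camera images.
- cover: Loose aluminium engine cover, about 0.4 kg, flat on the bench: plate 90 (x) x 150 (y) x 10 mm thick with a grip rib standing on its middle; fins 3 mm high lie 20 to 40 mm either side of the rib. Origin: centre of the underside; z up. A round hole and a slot go through it, on its y axis. Its red-dot end (-y) starts within 1 rad of its final direction in the cradle (cradle -y).
- cover_rib (a point): centre of the top of the cover's upright grip rib: 12 mm thick (along cover x), 60 mm long (along cover y), top 45 mm above the cover's underside, 35 mm above its plate; right over the cover's origin
- red_hole (a point): centre, on the underside, of the cover's round hole, 12 mm across, red dot beside it, at cover y = -58 mm
- slot_hole (a point): centre, on the underside, of the cover's other hole, a slot 12 mm (x) by 13 mm (y), at cover y = +58 mm
- cradle: Fixed wooden cradle, open box 190 (x) x 230 (y) x 45 mm tall; origin: centre of its underside on the bench; z up. In it lies the aluminium engine case, 130 x 170 mm, flat top face 75 mm above the bench. The case cannot move, but it lies off the cradle's centre by an unknown amount, up to 7 mm along cradle x and up to 7 mm along cradle y (not turned).
- seat (a point): on the cradle: nominal centre of the case's top face, 75 mm above the bench; axes as the cradle's. The seated cover's underside centre lies here, but for the case's unknown offset of up to 7 mm in x and in y
- red_dowel_nominal (a point): on the cradle, at the case's face: nominal foot (cradle x 0, y -58 mm) of the upright steel dowel with the red dot; the real one is off by the case's offset. Dowels: 10 mm across, 9 mm proud of the face (tops 84 mm above the bench), top 1 mm chamfered to 8 mm. A cover not yet on the dowels rests on their tops
- plain_dowel_nominal (a point): on the cradle: nominal foot (cradle x 0, y +58 mm) of the other dowel, of the same size and with the same offset
- clip (a joint): swing clip, steel arm 58 mm long, 16 mm wide, underside 87.5 mm above the bench: 2.5 mm over a seated cover's plate, strikes one that is not down. At 0 rad it points to cradle +x; positive turns anticlockwise seen from above; starts at -0.6 to -0.1, clear of the cover; closed, over the cover and pointing to cradle +y, at its stop at 1.57. Takes 2 to 3 N at the knob, stays where left
- clip_pivot (a point): on the cradle: the clip's vertical axis, on the end wall at cradle x 0, y -104 mm, at the height of the arm's underside
- clip_knob (a point): centre of the top of the clip's red knob, an upright pin 14 mm across, 48 mm from the clip's axis; its top is 127.5 mm above the bench and 34 mm above the arm
- bearing: loose steel ball-bearing ring, 42 mm across, 14 mm tall; origin under its centre; to be left alone
- socket: loose steel socket standing upright, 22 mm across, 30 mm tall; origin under its centre; to be left alone
- round_cover: loose round aluminium clutch cover lying flat, 124 mm across, 12 mm tall; origin under its centre; to be left alone
- finned_cover: loose finned aluminium cover with cross fins and no grip rib, 70 x 150 x 27 mm; origin under its centre; to be left alone
- spanner: loose steel spanner, 190 mm long; to be left alone
- driver: loose red-handled screwdriver, 200 mm long; to be left alone
- mug: loose black mug, 82 mm across, 95 mm tall; to be left alone
There are look-alikes about, which are no part of the job. What is shaped like the cover but green or yellow is not meant.

How it is judged:
On the way, in this order (a step that is already met when the one before it is completed fails the run):
1. the cover lies flush on the case over both dowels and is let go while the clip is still open (x of cover in the frame of seat between -0.011 and 0.011 m and y of cover in the frame of seat between -0.011 and 0.011 m and z of cover in the frame of seat between -0.003 and 0.002 m and angle between cover's own z axis and vertical below 0.03 rad and horizontal distance between red_hole and red_dowel_nominal below 0.0145 m and contact force between cover and the fingers below 0.3 N and value of joint clip below 0.3 rad), for 0.2 s.
2. the clip is swung over the cover (value of joint clip above 1.35 rad), for 0.2 s.
At the end, for the whole second after the job is handed in: The cover's underside lies within 3 mm of the case's face height, tilted less than 0.03 rad, its centre within 11 mm of the seat in cradle x and y and the round hole within 14.5 mm of the red dowel's nominal place (dowels in the holes), released and at rest; clip joint beyond 1.35 rad (x of cover in the frame of seat between -0.011 and 0.011 m and y of cover in the frame of seat between -0.011 and 0.011 m and z of cover in the frame of seat between -0.003 and 0.002 m and angle between cover's own z axis and vertical below 0.03 rad and horizontal distance between red_hole and red_dowel_nominal below 0.0145 m and contact force between cover and the fingers below 0.3 N and value of joint clip above 1.35 rad and linear speed of cover below 0.01 m/s); the robot touches nothing.
It fails at once if the cover is pushed against the case, dowels, cradle or clip with more than 36 N (contact force between cover and cradle above 36 N).
It fails at once if any other loose thing on the bench is moved more than 30 mm (distance of any of bearing, socket, round_cover, finned_cover, spanner, driver, mug from where it was at the start of the episode above 0.03 m).
It also fails if it takes over 72 s, if anything falls off the work surface, if the arm or the gripper's body presses on something with over 40 N, if the wrist force passes 120 N, or if a joint passes its speed limit or range.

## Robot

A 7-joint arm with a two-finger parallel gripper is mounted at the origin on the work surface. World frame = base frame: x ahead of the robot, y to its left, z up, the work surface at z = 0. Lengths are in m, angles in rad, forces in N, time in s.
With the tool pointing down it reaches from about 0.4 to 0.85 m from the base axis. Payload 10.4 kg.
Tool frame: the origin (TCP) lies at the very end of the fingers, on their centre line; the grasp point (between the pads) lies 19 mm behind it (manip.tcp_to_grasp is the z of the grasp point in the tool frame, in m); z points along the fingers, x is the direction in which the jaws open and shut, and the axes are right-handed (so a half turn about z gives the same grasp; the last joint's range is limited). The gripper opens to 85 mm and grips with 20 to 120 N. Pads are 22 mm wide; open, the fingers measure 114 mm over their backs; the gripper's body (76 mm by 85 mm) begins 54 mm behind the grasp point. The pads swing forward as they close: fully open they stand 13 mm farther back than shut.
Start: joints at [-1.269, 0.332, -0.065, 1.46, 0.022, 1.35, -0.088], TCP at [0.199, 0.592, 0.231] pointing down, gripper open.
Joint ranges: [-2.6, 2.6], [-0.5, 2.12], [-1.47, 1.34], [0.16, 2.42], [-1.27, 4.41], [0.06, 2.06], [-2.6, 2.6]. Speed limits (rad/s): [2.22, 2.22, 2.79, 2.79, 3.14, 3.14, 3.14].

## Interface

Orientations are given as a unit quaternion [x, y, z, w].
In Python, from workcell import manip gives the robot as it stands.
- The arm moves only by the tool servo_tool, never from a script. Its argument "moves" is a list of rows, each an object with "travel": the shift along the tool's x, y, z in mm, a list of three; "dr": the turn, a rotation vector about the tool's x, y, z in degrees, a list of three. A call has 1 to 12 rows; each row shifts and turns the commanded pose from where the row before left it, along the tool's axes as they then stand; what a row does not reach is not made up. A row lasts 1/8 s, in which the tool goes at most 62.5 mm and 10.7 degrees, less where a joint would pass 70% of its speed; a pose out of reach is approached as far as the arm can. A call is refused whole if a number of a shift passes 62.5 or a number of a turn 10.7, either way. A call with a gripper value outside its range is refused whole. "claw" is the closure, from 0 (fully open) to 1 (shut), set as the call begins (left out, the last holds). The fingers move at their own pace and stop on an object; "squeeze" is the grip in N (left out, the last holds). Time passes only in rows, so rows that do not move let the fingers close. It gives the time, the measured TCP pose, the force and the opening at its end, in the units of the state.
- manip.get_obs(): the state, without advancing time (a new reading comes with each control period).
- manip.camera(name): name is "side" or "top"; returns the picture (400x640x3 uint8, blue, green, red); there is no depth.
- manip.calibration(name): a dict with "intrinsics" (3x3 intrinsics, pixels), "view" (4x4, takes a point from world to camera coordinates). Camera axes: x right, y down, z forward; pixel columns grow to the right and rows downward; lengths in m; the calibration is good to about 2 mm. A picture is of the moment at which its call begins. calibration takes no time and is no camera call.
- manip.hand_in(): hands the job in, once; it reports no verdict.
The state is a dict: "clock": time; "joint_pos": joint angles; "joint_velocities": joint speeds; "tau": joint torques, N m; "position": TCP position; "ee_rot": TCP orientation; "ft_force": force on the tool from outside, world axes, zero at the start; "torque": the same for the moment, N m; "grip_width": opening from 0.0 (shut) to 1.0 (fully open).
Only numpy, scipy, OpenCV 4.12 (cv2) and the standard library are available. Lean on these libraries where they do the work, as an engineer would, in place of code of your own. Each camera call takes 0.05 s, during which the arm holds its last target. There are 200 camera calls.

## Working session

There is one attempt and no reset: what is moved stays moved. The work goes in short steps, Python scripts to look and compute and a tool call to move; the robot and the scene stay as the last step left them, time stands still between calls to the robot, and variables do not carry over. Pictures are saved under pics/ and viewed, on a budget of 10 in all, crops included, one or two more only if the job needs it, and the job is handed in when it is done.

Besides the shell and the picture viewer there is one more tool, called as name(argument=value, ...), one argument or row to a line, values as JSON. servo_tool: Moves the arm, as the interface text tells. Its arguments: {"type":"object","properties":{"moves":{"type":"array","items":{"type":"object","properties":{"travel":{"type":"array","items":{"type":"number"}},"dr":{"type":"array","items":{"type":"number"}}}}},"claw":{"type":"number"},"squeeze":{"type":"number"}},"required":["moves"]}

```bash
mkdir -p pics; ls
cat > h.py <<'E'
import numpy as np, cv2
from workcell import manip
def ray(name,u,v,z):
    c=manip.calibration(name);K=np.array(c["intrinsics"]);T=np.array(c["view"])
    R=T[:3,:3];t=T[:3,3];o=-R.T@t;d=R.T@np.linalg.solve(K,[u,v,1.]);return o+d*(z-o[2])/d[2]
def proj(name,p):
    c=manip.calibration(name);K=np.array(c["intrinsics"]);T=np.array(c["view"])
    q=K@(T[:3,:3]@np.array(p)+T[:3,3]);return q[:2]/q[2]
E
python3 - <<'E'
from h import *
for n in("top","side"):
    cv2.imwrite(f"pics/{n}0.png",manip.camera(n))
    c=manip.calibration(n);print(n,np.array(c["intrinsics"]).round(1).tolist());T=np.array(c["view"]);print(T.round(3).tolist(),(-T[:3,:3].T@T[:3,3]).round(3))
print(manip.get_obs(), manip.tcp_to_grasp)
E
```

```text
pics
top [[411.2, 0.0, 326.7], [0.0, 411.2, 194.0], [0.0, 0.0, 1.0]]
[[0.016, -1.0, -0.004, 0.109], [-0.999, -0.016, -0.036, 0.489], [0.036, 0.004, -0.999, 1.478], [0.0, 0.0, 0.0, 1.0]] [0.434 0.111 1.495]
side [[487.4, 0.0, 313.8], [0.0, 487.4, 202.5], [0.0, 0.0, 1.0]]
[[0.806, -0.592, 0.003, -0.341], [-0.359, -0.494, -0.792, 0.321], [0.47, 0.637, -0.611, 1.71], [0.0, 0.0, 0.0, 1.0]] [-0.413 -1.132  1.3  ]
{'clock': 0.1, 'joint_pos': array([-1.26860342,  0.33279635, -0.06470884,  1.46085821,  0.02158007,
        1.34987756, -0.08851043]), 'joint_velocities': array([ 0.00027742, -0.00136375,  0.00067016, -0.00218211, -0.00045511,
       -0.00178169,  0.00103245]), 'tau': array([ 1.12506303e-03, -6.26739693e+01,  4.87096177e-02, -3.92428064e+01,
        1.63289480e-02,  6.94666291e-03, -7.48985121e-05]), 'position': array([0.19933117, 0.59201369, 0.23060278]), 'ee_rot': array([ 8.12126807e-01,  5.83480644e-01, -4.95647442e-04,  3.76668788e-04]), 'ft_force': array([ 0.58474816, -0.65485181,  0.34277206]), 'torque': array([-0.00335268, -0.02765628,  0.02327506]), 'grip_width': 1.0032318848471329} -0.0187
```

View pics/top0.png

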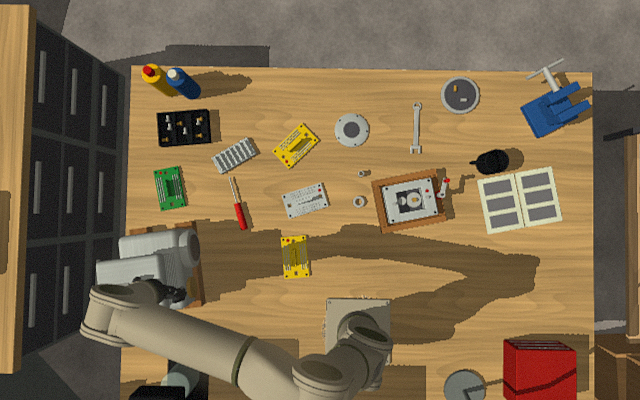

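View pics/side0.png

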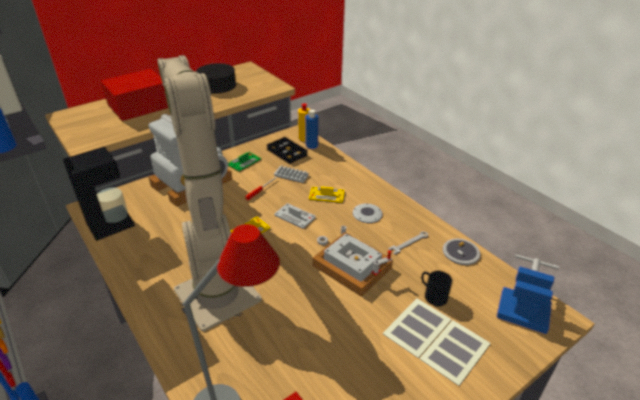

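Candidates in the top picture are: grey ribbed cover (306,200), yellow covers (297,146) and (295,257), green cover (170,188), and the finned cover (234,155). By the description it's the grey one at (306,200). The cradle is at (410,200), with the clip's red knob near (443,185). I'll check with close crops.

Run:
```python
from h import *
im=manip.camera("top")
def crop(x0,y0,w,h,s,fn):
    c=cv2.resize(im[y0:y0+h,x0:x0+w],None,fx=s,fy=s,interpolation=cv2.INTER_CUBIC)
    for i in range(0,w,10): cv2.putText(c,str(x0+i),(i*s,8),0,.32,(255,0,255),1); cv2.line(c,(i*s,10),(i*s,14),(255,0,255),1)
    for i in range(0,h,10): cv2.putText(c,str(y0+i),(0,i*s+4),0,.32,(255,0,255),1)
    cv2.imwrite(fn,c)
crop(275,174,62,50,12,"pics/c1.png"); crop(366,162,98,74,8,"pics/c2.png")
```

```text
(no output)
```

View pics/c1.png

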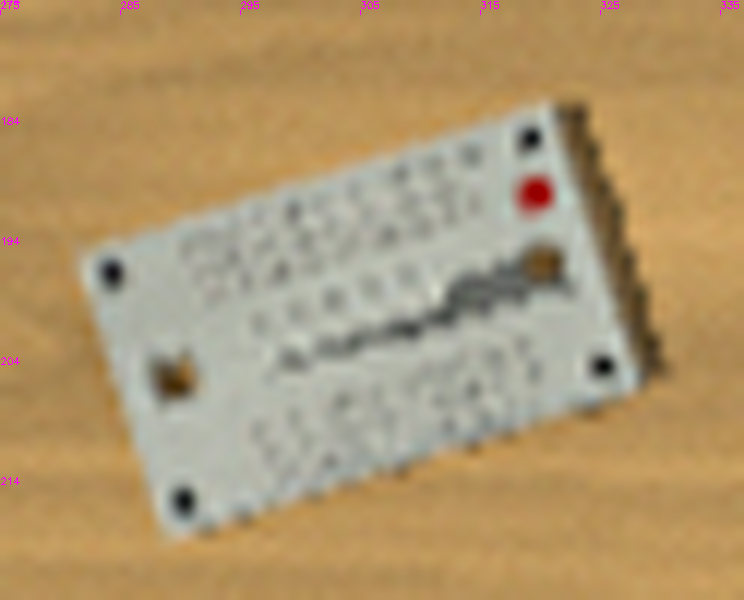

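View pics/c2.png

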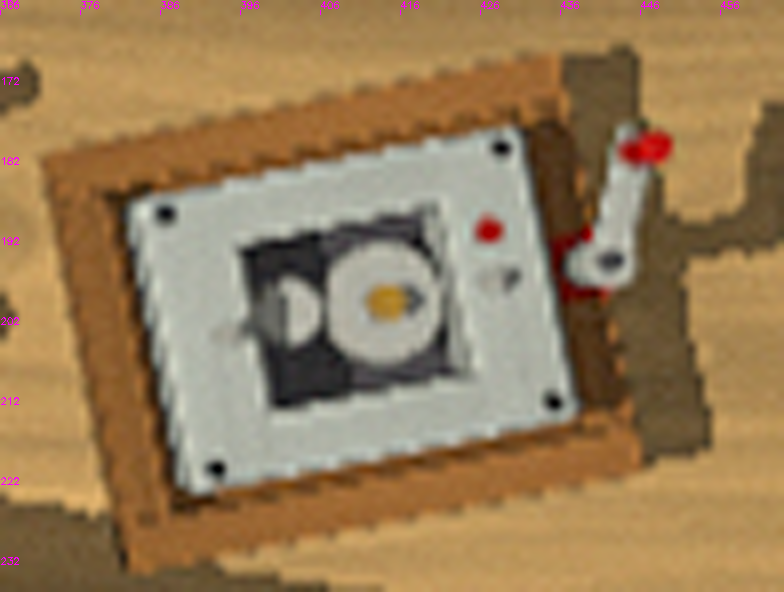

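Run:
```python
from h import *
def P(x0,y0,s,pts,z): return np.array([ray("top",x0+(u+.5)/s-.5,y0+(v+.5)/s-.5,z) for u,v in pts])
def show(n,a): print(n,(a*1000).round(1).tolist())
C=P(275,174,12,[(82,248),(550,102),(645,385),(168,540)],.01); show("cover corners",C); show("c",C.mean(0))
H=P(275,174,12,[(175,378),(543,262)],.01); show("holes",H); show("mid",H.mean(0)); d=H[1]-H[0]; print(np.linalg.norm(d),np.degrees(np.arctan2(d[1],d[0])))
e=C[1]-C[0]+C[2]-C[3]; print("edge ang",np.degrees(np.arctan2(e[1],e[0])),np.linalg.norm(e)/2)
K=P(366,162,8,[(128,205),(520,127),(578,410),(192,490)],.075); show("case",K); show("c",K.mean(0)); e=K[1]-K[0]+K[2]-K[3]; print(np.degrees(np.arctan2(e[1],e[0])),np.linalg.norm(e)/2)
K=P(366,162,8,[(40,158),(560,55),(640,465),(130,572)],.045); show("cradle",K); show("c",K.mean(0)); e=K[1]-K[0]+K[2]-K[3]; print(np.degrees(np.arctan2(e[1],e[0])),np.linalg.norm(e)/2)
D=P(366,162,8,[(225,333),(495,278)],.082); show("dowels",D); show("m",D.mean(0)); d=D[1]-D[0]; print(np.linalg.norm(d),np.degrees(np.arctan2(d[1],d[0])))
show("pivot",P(366,162,8,[(610,262)],.095)); show("knob",P(366,162,8,[(655,148)],.1275))
```

```text
cover corners [[483.7, 281.0, 10.0], [530.0, 140.8, 10.0], [445.2, 110.7, 10.0], [396.3, 253.3, 10.0]]
c [463.8, 196.4, 10.0]
holes [[445.0, 252.2, 10.0], [481.7, 142.0, 10.0]]
mid [463.4, 197.1, 10.0]
0.11610734212223167 -71.5576382740608
edge ang -71.38637602447051 0.1492190593813683
case [[511.4, -72.3, 75.0], [547.9, -241.2, 75.0], [426.2, -267.1, 75.0], [389.0, -101.3, 75.0]]
c [468.6, -170.5, 75.0]
-77.58973647534378 0.17134821476201342
cradle [[533.2, -37.1, 45.0], [582.5, -266.0, 45.0], [402.3, -302.4, 45.0], [351.7, -78.9, 45.0]]
c [467.4, -171.1, 45.0]
-77.54668505899154 0.23167085009042654
dowels [[456.7, -113.6, 82.0], [482.2, -229.2, 82.0]]
m [469.5, -171.4, 82.0]
0.11836074807870439 -77.55504073553071
pivot [[489.4, -274.9, 95.0]]
knob [[535.9, -284.4, 127.5]]
```

servo_tool(
  moves=[
    {"travel":[-32,42,0]},
    {"travel":[-32,42,0]},
    {"travel":[-32,42,0]},
    {"travel":[-32,42,0]},
    {"travel":[-32,42,0]},
    {"travel":[-32,42,0]},
    {"travel":[-32,42,0]},
    {"travel":[-32,42,0]},
    {"travel":[-32,42,0]},
    {"dr":[0,0,10.5]},
    {"dr":[0,0,10.5]},
    {"dr":[0,0,10.5]},
  ],
  claw=0,
  squeeze=60,
)

```text
$.moves[0]: bad value
```

servo_tool(
  moves=[
    {"dr":[0,0,10.5]},
    {"dr":[0,0,10.5]},
    {},
  ],
)

```text
$.moves[0]: bad value
```

```bash
cat >> h.py <<'E'
from scipy.spatial.transform import Rotation as R
def delta(goal,ang):
    "goal mm world TCP, ang deg of tool x in world -> tool-frame travel (mm) and rotvec (deg), rotation after travel"
    o=manip.get_obs();r=R.from_quat(o["ee_rot"]);a=np.radians(ang)
    g=R.from_matrix(np.array([[np.cos(a),np.sin(a),0],[np.sin(a),-np.cos(a),0],[0,0,-1]]))
    print("t",round(o["clock"],2),"pos",(np.array(o["position"])*1000).round(1),"F",np.array(o["ft_force"]).round(1),"w",round(o["grip_width"],3))
    print("travel",r.inv().apply(np.array(goal)-o["position"]*1000).round(1),"dr",np.degrees((r.inv()*g).as_rotvec()).round(2))
E
python3 -c "
from h import *
delta([463.5,197,100],18.5)"
```

```text
t 0.15 pos [199.4 592.1 230.7] F [-1.   0.   0.1] w 0.997
travel [-290.   376.4  131. ] dr [3.000e-02 5.000e-02 5.289e+01]
```

Both keys are required in each row.

servo_tool(
  moves=[
    {"travel":[-32,42,0],"dr":[0,0,0]},
    {"travel":[-32,42,0],"dr":[0,0,0]},
    {"travel":[-32,42,0],"dr":[0,0,0]},
    {"travel":[-32,42,0],"dr":[0,0,0]},
    {"travel":[-32,42,0],"dr":[0,0,0]},
    {"travel":[-32,42,0],"dr":[0,0,0]},
    {"travel":[-32,42,0],"dr":[0,0,0]},
    {"travel":[-32,42,0],"dr":[0,0,0]},
    {"travel":[-32,42,0],"dr":[0,0,0]},
    {"travel":[0,0,20],"dr":[0,0,10.5]},
    {"travel":[0,0,20],"dr":[0,0,10.5]},
    {"travel":[0,0,20],"dr":[0,0,10.5]},
  ],
  claw=0,
  squeeze=60,
)

```text
clock: 1.65
position: [0.4657, 0.1986, 0.1705]
ee_rot: [0.941, 0.338, -0.0, -0.0]
ft_force: [0.3, 0.4, 1.1]
grip_width: 1.0
```

servo_tool(
  moves=[
    {"travel":[0,0,20],"dr":[0,0,10.5]},
    {"travel":[0,0,20],"dr":[0,0,10.5]},
    {"travel":[0,0,0],"dr":[0,0,0]},
  ],
)

```text
clock: 2.02
position: [0.4648, 0.1983, 0.13]
ee_rot: [0.986, 0.165, -0.001, 0.001]
ft_force: [-0.9, -0.3, -0.8]
grip_width: 1.0
```

```bash
python3 -c "
from h import *
delta([463.5,197,16],18.5)"
```

```text
t 2.02 pos [464.8 198.3 130. ] F [-0.9 -0.3 -0.8] w 1.0
travel [ -1.3   0.7 114. ] dr [0.04 0.16 0.46]
```

servo_tool(
  moves=[
    {"travel":[-1.3,0.7,30],"dr":[0,0,0.4]},
    {"travel":[0,0,30],"dr":[0,0,0]},
    {"travel":[0,0,25],"dr":[0,0,0]},
    {"travel":[0,0,18],"dr":[0,0,0]},
    {"travel":[0,0,10],"dr":[0,0,0]},
    {"travel":[0,0,0],"dr":[0,0,0]},
    {"travel":[0,0,0],"dr":[0,0,0]},
  ],
)

```text
clock: 2.9
position: [0.4653, 0.198, 0.0192]
ee_rot: [0.987, 0.161, 0.001, -0.0]
ft_force: [0.3, 0.1, -0.1]
grip_width: 0.998
```

servo_tool(
  moves=[
    {"travel":[0,0,0],"dr":[0,0,0]},
    {"travel":[0,0,0],"dr":[0,0,0]},
    {"travel":[0,0,0],"dr":[0,0,0]},
    {"travel":[0,0,0],"dr":[0,0,0]},
    {"travel":[0,0,0],"dr":[0,0,0]},
    {"travel":[0,0,0],"dr":[0,0,0]},
    {"travel":[0,0,0],"dr":[0,0,0]},
    {"travel":[0,0,0],"dr":[0,0,0]},
  ],
  claw=1,
  squeeze=60,
)

```text
clock: 3.9
position: [0.465, 0.1978, 0.0185]
ee_rot: [0.987, 0.161, 0.0, -0.0]
ft_force: [-0.5, -1.6, 5.6]
grip_width: 0.129
```

servo_tool(
  moves=[
    {"travel":[0,0,-10],"dr":[0,0,0]},
    {"travel":[0,0,-25],"dr":[0,0,0]},
    {"travel":[0,0,-30],"dr":[0,0,0]},
    {"travel":[0,0,-30],"dr":[0,0,0]},
    {"travel":[0,0,-15],"dr":[0,0,0]},
    {"travel":[0,0,0],"dr":[0,0,0]},
    {"travel":[0,0,0],"dr":[0,0,0]},
  ],
)

```text
clock: 4.78
position: [0.464, 0.1974, 0.1271]
ee_rot: [0.987, 0.161, -0.001, 0.0]
ft_force: [-0.9, -0.2, -4.2]
grip_width: 0.131
```

```bash
python3 -c "
from h import *
delta([469,-171,130],12.4)"
```

```text
t 4.78 pos [464.  197.4 127.1] F [-0.9 -0.2 -4.2] w 0.131
travel [-112.1  350.9   -2.6] dr [0.03 0.11 6.1 ]
```

servo_tool(
  moves=[
    {"travel":[-5,16,-1.5],"dr":[0,0,0]},
    {"travel":[-10,31.5,-1],"dr":[0,0,0]},
    {"travel":[-11,34.5,0],"dr":[0,0,0]},
    {"travel":[-11,34.5,0],"dr":[0,0,0]},
    {"travel":[-11,34.5,0],"dr":[0,0,0]},
    {"travel":[-11,34.5,0],"dr":[0,0,0]},
    {"travel":[-11,34.5,0],"dr":[0,0,0]},
    {"travel":[-11,34.5,0],"dr":[0,0,0]},
    {"travel":[-11,34.5,0],"dr":[0,0,0]},
    {"travel":[-11,34.5,0],"dr":[0,0,0]},
    {"travel":[-7,20,0],"dr":[0,0,3]},
    {"travel":[-2,7,0],"dr":[0,0,3.1]},
  ],
)

```text
clock: 6.28
position: [0.4687, -0.1714, 0.1304]
ee_rot: [0.994, 0.105, -0.0, -0.0]
ft_force: [1.3, 0.4, -3.0]
grip_width: 0.128
```

servo_tool(
  moves=[
    {"travel":[0,0,0],"dr":[0,0,0]},
    {"travel":[0,0,0],"dr":[0,0,0]},
    {"travel":[0,0,0],"dr":[0,0,0]},
  ],
)

```text
clock: 6.65
position: [0.4695, -0.1692, 0.1307]
ee_rot: [0.994, 0.109, -0.0, -0.0]
ft_force: [-0.5, 0.1, -2.7]
grip_width: 0.134
```

Run:
```python
from h import *
delta([469,-171,122],12.4)
im=manip.camera("top"); x0,y0,w,h,s=366,162,98,74,8
c=cv2.resize(im[y0:y0+h,x0:x0+w],None,fx=s,fy=s,interpolation=cv2.INTER_CUBIC)
cv2.imwrite("pics/c3.png",c)
```

```text
t 6.65 pos [ 469.5 -169.2  130.7] F [-0.5  0.1 -2.7] w 0.134
travel [-0.9  1.6  8.7] dr [-0.03 -0.    0.09]
```

View pics/c3.png

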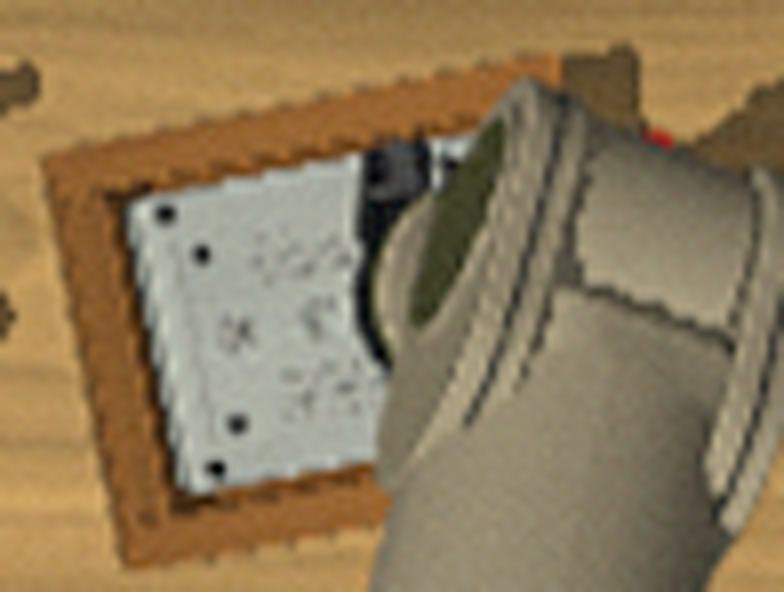

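The crop shows the cover held over the case, with its slot at crop (237,333) and its end screws at (202,254) and (238,424). The arm hides the red end.

Run:
```python
from h import *
def P(x0,y0,s,pts,z): return np.array([ray("top",x0+(u+.5)/s-.5,y0+(v+.5)/s-.5,z) for u,v in pts])
S=P(366,162,8,[(237,333),(202,254),(238,424)],.122)*1000
a=np.radians(12.4);X=np.array([np.cos(a),np.sin(a)]);Y=np.array([-np.sin(a),np.cos(a)])
print("slot",S.round(1).tolist(),"screw mid",S[1:].mean(0).round(1))
o=manip.get_obs()["position"][:2]*1000
for n,q in(("slot-tcp",S[0,:2]-o),("screws-tcp",S[1:].mean(0)[:2]-o),("plain dowel-case c",np.array([456.7,-113.6])-[469,-171]),("dowelslot - slot",np.array([456.7,-113.6])-S[0,:2]),
 ("case-seat",np.array([468.6,-170.5])-[467.4,-171.1])): print(n,n and (q@X).round(1),(q@Y).round(1))
# screws at grasp, cover frame
b=np.radians(18.5);C=P(275,174,12,[(112,272),(183,501),(530,140),(602,366)],.01)*1000-[463.5,197,0]
print((C[:,:2]@np.array([[np.cos(b),-np.sin(b)],[np.sin(b),np.cos(b)]])).round(1))
```

```text
slot [[456.2, -112.3, 122.0], [488.9, -97.4, 122.0], [418.3, -113.1, 122.0]] screw mid [ 453.6 -105.2  122. ]
slot-tcp -0.7 58.7
screws-tcp -1.7 66.1
plain dowel-case c 0.3 58.7
dowelslot - slot 0.2 -1.4
case-seat 1.3 0.3
[[ 36.2  66.8]
 [-36.   66.9]
 [ 36.1 -65.2]
 [-35.3 -65.4]]
```

servo_tool(
  moves=[
    {"travel":[0.6,1.4,8],"dr":[0,0,0]},
    {"travel":[0,0,8],"dr":[0,0,0]},
    {"travel":[0,0,7],"dr":[0,0,0]},
    {"travel":[0,0,2],"dr":[0,0,0]},
    {"travel":[0,0,0],"dr":[0,0,0]},
    {"travel":[0,0,0],"dr":[0,0,0]},
    {"travel":[0,0,0],"dr":[0,0,0]},
  ],
)

```text
clock: 7.58
position: [0.4704, -0.1715, 0.106]
ee_rot: [0.994, 0.108, 0.0, -0.0]
ft_force: [0.1, 0.5, -4.4]
grip_width: 0.128
```

servo_tool(
  moves=[
    {"travel":[0,0,1],"dr":[0,0,0]},
    {"travel":[0,0,1],"dr":[0,0,0]},
    {"travel":[0,0,0],"dr":[0,0,0]},
  ],
)

```text
clock: 7.95
position: [0.4701, -0.1714, 0.1037]
ee_rot: [0.994, 0.108, -0.0, -0.0]
ft_force: [0.2, -1.3, -2.7]
grip_width: 0.129
```

```bash
python3 -c "
from h import *
delta([469.5,-171,93.5],12.4)"
```

```text
t 7.95 pos [ 470.1 -171.4  103.7] F [ 0.2 -1.3 -2.7] w 0.129
travel [-0.5 -0.6 10.2] dr [-0.01  0.01 -0.01]
```

servo_tool(
  moves=[
    {"travel":[0,0,1],"dr":[0,0,0]},
    {"travel":[0,0,0.7],"dr":[0,0,0]},
    {"travel":[0,0,0],"dr":[0,0,0]},
  ],
)

```text
clock: 8.32
position: [0.4702, -0.1715, 0.102]
ee_rot: [0.994, 0.108, -0.0, -0.0]
ft_force: [1.0, -0.7, -3.8]
grip_width: 0.129
```

servo_tool(
  moves=[
    {"travel":[0,0,0.7],"dr":[0,0,0]},
    {"travel":[0,0,0],"dr":[0,0,0]},
  ],
)

```text
clock: 8.57
position: [0.4702, -0.1715, 0.1013]
ee_rot: [0.994, 0.108, -0.0, -0.0]
ft_force: [-0.4, 0.6, -4.0]
grip_width: 0.126
```

servo_tool(
  moves=[
    {"travel":[0,0,0.8],"dr":[0,0,0]},
    {"travel":[0,0,0],"dr":[0,0,0]},
  ],
)

```text
clock: 8.82
position: [0.4702, -0.1715, 0.1005]
ee_rot: [0.994, 0.108, -0.0, -0.0]
ft_force: [0.3, -0.2, -3.2]
grip_width: 0.129
```

servo_tool(
  moves=[
    {"travel":[0,0,0.8],"dr":[0,0,0]},
    {"travel":[0,0,0],"dr":[0,0,0]},
  ],
)

```text
clock: 9.07
position: [0.4701, -0.1714, 0.0997]
ee_rot: [0.994, 0.108, -0.0, -0.0]
ft_force: [-0.0, 0.7, -3.6]
grip_width: 0.127
```

servo_tool(
  moves=[
    {"travel":[0,0,0.8],"dr":[0,0,0]},
    {"travel":[0,0,0.4],"dr":[0,0,0]},
    {"travel":[0,0,0],"dr":[0,0,0]},
  ],
)

```text
clock: 9.45
position: [0.4702, -0.1714, 0.0985]
ee_rot: [0.994, 0.108, -0.0, -0.0]
ft_force: [0.0, -0.3, -2.5]
grip_width: 0.13
```

servo_tool(
  moves=[
    {"travel":[0,0,0.8],"dr":[0,0,0]},
    {"travel":[0,0,0.4],"dr":[0,0,0]},
    {"travel":[0,0,0],"dr":[0,0,0]},
  ],
)

```text
clock: 9.82
position: [0.4702, -0.1715, 0.0973]
ee_rot: [0.994, 0.108, -0.0, -0.0]
ft_force: [0.1, -0.1, -3.6]
grip_width: 0.13
```

servo_tool(
  moves=[
    {"travel":[0,0,0.8],"dr":[0,0,0]},
    {"travel":[0,0,0.7],"dr":[0,0,0]},
    {"travel":[0,0,0],"dr":[0,0,0]},
  ],
)

```text
clock: 10.2
position: [0.4702, -0.1714, 0.0958]
ee_rot: [0.994, 0.108, -0.0, -0.0]
ft_force: [-0.3, -0.8, -3.0]
grip_width: 0.127
```

servo_tool(
  moves=[
    {"travel":[0,0,0.7],"dr":[0,0,0]},
    {"travel":[0,0,0.5],"dr":[0,0,0]},
    {"travel":[0,0,0],"dr":[0,0,0]},
  ],
)

```text
clock: 10.58
position: [0.4702, -0.1715, 0.0946]
ee_rot: [0.994, 0.108, -0.0, -0.0]
ft_force: [-0.7, 0.2, -2.8]
grip_width: 0.128
```

servo_tool(
  moves=[
    {"travel":[0,0,0.5],"dr":[0,0,0]},
    {"travel":[0,0,0],"dr":[0,0,0]},
  ],
)

```text
clock: 10.82
position: [0.4702, -0.1715, 0.0941]
ee_rot: [0.994, 0.108, -0.0, -0.0]
ft_force: [-0.0, 0.6, -3.7]
grip_width: 0.132
```

servo_tool(
  moves=[
    {"travel":[0,0,0.5],"dr":[0,0,0]},
    {"travel":[0,0,0],"dr":[0,0,0]},
  ],
)

```text
clock: 11.08
position: [0.4702, -0.1715, 0.0936]
ee_rot: [0.994, 0.108, -0.0, -0.0]
ft_force: [0.6, -0.5, -2.5]
grip_width: 0.129
```

servo_tool(
  moves=[
    {"travel":[0,0,0.3],"dr":[0,0,0]},
    {"travel":[0,0,0],"dr":[0,0,0]},
  ],
)

```text
clock: 11.32
position: [0.4702, -0.1715, 0.0935]
ee_rot: [0.994, 0.108, 0.0, -0.0]
ft_force: [-1.3, 0.2, -0.8]
grip_width: 0.132
```

servo_tool(
  moves=[
    {"travel":[0,0,0.3],"dr":[0,0,0]},
    {"travel":[0,0,0],"dr":[0,0,0]},
  ],
)

```text
clock: 11.58
position: [0.4702, -0.1715, 0.0935]
ee_rot: [0.994, 0.108, 0.0, -0.0]
ft_force: [-4.4, 1.5, 5.3]
grip_width: 0.125
```

Contact at TCP height 93.5 mm, exactly the predicted seated height. I'll ease off, release and rise.

servo_tool(
  moves=[
    {"travel":[0,0,-0.4],"dr":[0,0,0]},
    {"travel":[0,0,0],"dr":[0,0,0]},
  ],
)

```text
clock: 11.82
position: [0.4702, -0.1715, 0.0935]
ee_rot: [0.994, 0.108, 0.0, -0.0]
ft_force: [-1.9, 0.7, 1.0]
grip_width: 0.129
```

servo_tool(
  moves=[
    {"travel":[0,0,0],"dr":[0,0,0]},
    {"travel":[0,0,0],"dr":[0,0,0]},
    {"travel":[0,0,0],"dr":[0,0,0]},
    {"travel":[0,0,0],"dr":[0,0,0]},
    {"travel":[0,0,0],"dr":[0,0,0]},
    {"travel":[0,0,0],"dr":[0,0,0]},
  ],
  claw=0,
)

```text
clock: 12.58
position: [0.4702, -0.1715, 0.0935]
ee_rot: [0.994, 0.108, 0.0, -0.0]
ft_force: [-0.0, -1.4, 0.2]
grip_width: 1.001
```

servo_tool(
  moves=[
    {"travel":[0,0,-10],"dr":[0,0,0]},
    {"travel":[0,0,-25],"dr":[0,0,0]},
    {"travel":[0,0,-30],"dr":[0,0,0]},
    {"travel":[0,0,-25],"dr":[0,0,0]},
    {"travel":[0,0,0],"dr":[0,0,0]},
    {"travel":[0,0,0],"dr":[0,0,0]},
  ],
)

```text
clock: 13.32
position: [0.47, -0.1714, 0.1832]
ee_rot: [0.994, 0.108, -0.0, -0.0]
ft_force: [-0.6, -0.2, 0.0]
grip_width: 0.997
```

Run:
```python
from h import *
delta([469.5,-171,183],12.4)
im=manip.camera("side"); x0,y0,w,h,s=300,210,110,84,7
c=cv2.resize(im[y0:y0+h,x0:x0+w],None,fx=s,fy=s,interpolation=cv2.INTER_CUBIC)
cv2.imwrite("pics/c4.png",c)
```

```text
t 13.32 pos [ 470.  -171.4  183.2] F [-0.6 -0.2  0. ] w 0.997
travel [-0.4 -0.5  0.2] dr [-0.02  0.01 -0.01]
```

View pics/c4.png

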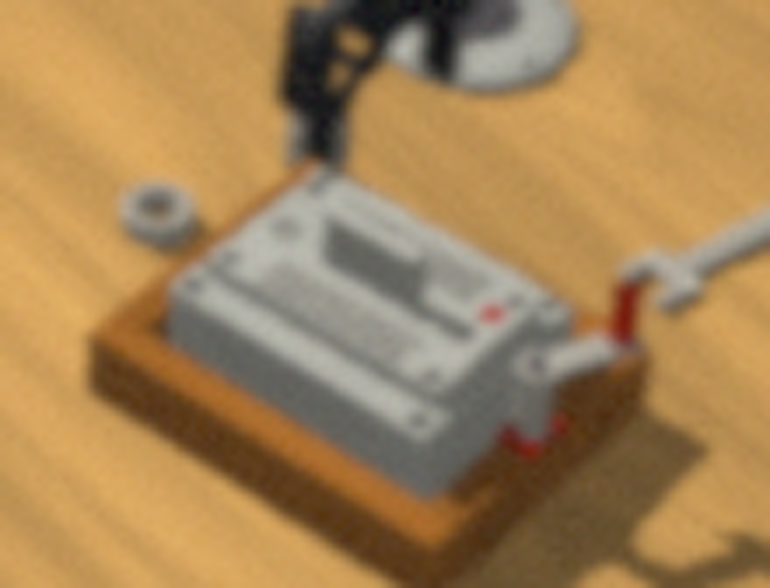

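The side crop shows the cover flush over the case, red dot at crop (490,313) by the red-dowel end, fingers clear, and the clip still open with its red knob at about (625,310). Next I'll do the clip: grip the knob lightly and drive it round its arc.

Run:
```python
from h import *
delta([536,-284.2,165],12.4)
print(manip.get_obs()["joint_pos"].round(2))
p=np.array([489.6,-273.6]); a0=np.arctan2(-284.2+273.6,536-489.6); a1=np.radians(12.4+90)
a=np.radians(12.4);X=np.array([np.cos(a),np.sin(a)]);Y=np.array([np.sin(a),-np.cos(a)])
t=np.linspace(a0,a1,13); k=p+48*np.c_[np.cos(t),np.sin(t)]; d=np.diff(k,axis=0)
print(np.degrees([a0,a1]),np.c_[d@X,d@Y].round(1).tolist(),k[-1])
```

```text
t 13.38 pos [ 469.8 -171.3  182.9] F [-0.9 -0.3  0.2] w 0.999
travel [ 40.5 124.5  17.8] dr [-0.03  0.05 -0.  ]
[-0.37  0.09  0.67  1.88 -0.06  1.19  0.53]
[-12.86829559 102.4       ] [[2.8, -7.5], [1.5, -7.9], [0.2, -8.0], [-1.2, -8.0], [-2.5, -7.6], [-3.7, -7.1], [-4.9, -6.4], [-5.9, -5.5], [-6.7, -4.5], [-7.3, -3.3], [-7.8, -2.0], [-8.0, -0.7]] [ 479.2927043  -226.71973064]
```

servo_tool(
  moves=[
    {"travel":[8,25,0],"dr":[0,0,0]},
    {"travel":[12,38,0],"dr":[0,0,0]},
    {"travel":[12,38,8],"dr":[0,0,0]},
    {"travel":[8.5,23.5,10],"dr":[0,0,0]},
    {"travel":[0,0,0],"dr":[0,0,0]},
    {"travel":[0,0,25],"dr":[0,0,0]},
    {"travel":[0,0,25],"dr":[0,0,0]},
    {"travel":[0,0,13],"dr":[0,0,0]},
    {"travel":[0,0,0],"dr":[0,0,0]},
    {"travel":[0,0,0],"dr":[0,0,0]},
  ],
)

```text
clock: 14.62
position: [0.5369, -0.2845, 0.1034]
ee_rot: [0.994, 0.108, 0.001, 0.0]
ft_force: [0.5, 0.5, 0.2]
grip_width: 1.002
```

servo_tool(
  moves=[
    {"travel":[0,0,0],"dr":[0,0,0]},
    {"travel":[0,0,0],"dr":[0,0,0]},
    {"travel":[0,0,0],"dr":[0,0,0]},
    {"travel":[0,0,0],"dr":[0,0,0]},
    {"travel":[0,0,0],"dr":[0,0,0]},
    {"travel":[0,0,0],"dr":[0,0,0]},
    {"travel":[0,0,0],"dr":[0,0,0]},
    {"travel":[0,0,0],"dr":[0,0,0]},
  ],
  claw=1,
  squeeze=20,
)

```text
clock: 15.62
position: [0.538, -0.2844, 0.1029]
ee_rot: [0.994, 0.108, 0.001, 0.001]
ft_force: [6.1, -1.0, -1.1]
grip_width: 0.153
```

servo_tool(
  moves=[
    {"travel":[2.8,-7.5,0],"dr":[0,0,0]},
    {"travel":[1.5,-7.9,0],"dr":[0,0,0]},
    {"travel":[0.2,-8,0],"dr":[0,0,0]},
    {"travel":[-1.2,-8,0],"dr":[0,0,0]},
    {"travel":[-2.5,-7.6,0],"dr":[0,0,0]},
    {"travel":[-3.7,-7.1,0],"dr":[0,0,0]},
  ],
)

```text
clock: 16.38
position: [0.5272, -0.2378, 0.103]
ee_rot: [0.994, 0.11, 0.003, 0.0]
ft_force: [14.5, 4.3, -7.1]
grip_width: 0.153
```

```bash
python3 -c "
from h import *
delta([479.3,-226.7,103],12.4);o=manip.get_obs()['position'][:2]*1000-[489.6,-273.6];print(np.hypot(*o),np.degrees(np.arctan2(o[1],o[0]))-12.4)"
```

```text
t 16.38 pos [ 527.2 -237.8  103. ] F [14.5  4.3 -7.1] w 0.153
travel [-44.3 -21.2  -0.3] dr [ 0.04 -0.33  0.17]
51.94166233504938 31.210868618099397
```

servo_tool(
  moves=[
    {"travel":[-2.9,-7.4,0],"dr":[0,0,0]},
    {"travel":[-5.9,-5.5,0],"dr":[0,0,0]},
    {"travel":[-6.7,-4.5,0],"dr":[0,0,0]},
  ],
)

```text
clock: 16.75
position: [0.5089, -0.2213, 0.1029]
ee_rot: [0.994, 0.111, 0.003, -0.002]
ft_force: [14.5, 15.4, -3.6]
grip_width: 0.15
```

servo_tool(
  moves=[
    {"travel":[-7.3,-3.3,0],"dr":[0,0,0]},
    {"travel":[-7.8,-2,0],"dr":[0,0,0]},
  ],
)

```text
clock: 17.0
position: [0.4933, -0.2155, 0.1028]
ee_rot: [0.994, 0.112, 0.003, -0.005]
ft_force: [9.8, 31.5, 4.2]
grip_width: 0.147
```

```bash
python3 -c "
from h import *
delta([479.3,-226.7,103],12.4);o=manip.get_obs()['position'][:2]*1000-[489.6,-273.6];print(np.hypot(*o),np.degrees(np.arctan2(o[1],o[0]))-12.4)"
```

```text
t 17.0 pos [ 493.3 -215.5  102.8] F [ 9.8 31.5  4.2] w 0.147
travel [-16.2   7.8  -0.4] dr [-0.48 -0.37  0.5 ]
58.20445393659503 73.93724141889595
```

Run:
```python
from h import *
o=manip.get_obs();print(o["torque"].round(2),o["ft_force"].round(1),o["position"].round(4))
ims=[]
for n,x0,y0,w,h in(("side",330,220,80,66),("top",380,160,80,66)):
    im=manip.camera(n); ims.append(cv2.resize(im[y0:y0+h,x0:x0+w],None,fx=5,fy=5,interpolation=cv2.INTER_CUBIC))
cv2.imwrite("pics/c5.png",np.hstack(ims))
print(manip.get_obs()["position"].round(4),manip.get_obs()["ft_force"].round(1))
```

```text
[ 6.75 -2.18  0.43] [ 9.8 31.5  4.2] [ 0.4933 -0.2155  0.1028]
[ 0.4922 -0.2152  0.1027] [ 6.4 30.9  6.7]
```

View pics/c5.png

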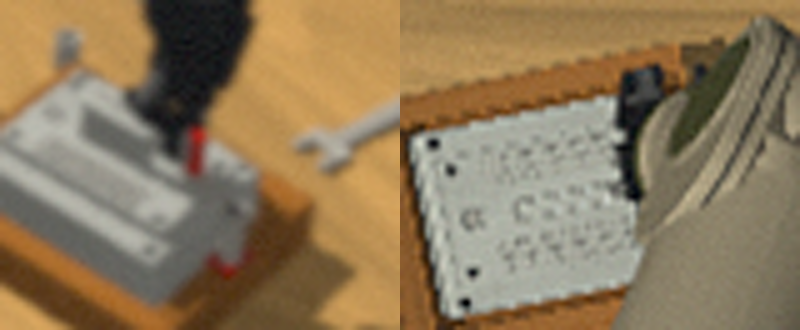

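The fingers have slid outward along the pin, which now sits at the pad edge. I'll open, rise, and finish by pushing with the closed fingers.

servo_tool(
  moves=[
    {"travel":[0,0,0],"dr":[0,0,0]},
    {"travel":[0,0,0],"dr":[0,0,0]},
    {"travel":[0,0,0],"dr":[0,0,0]},
    {"travel":[0,0,0],"dr":[0,0,0]},
    {"travel":[0,0,0],"dr":[0,0,0]},
  ],
  claw=0,
)

```text
clock: 17.73
position: [0.4889, -0.2246, 0.1025]
ee_rot: [0.994, 0.108, -0.0, 0.0]
ft_force: [0.4, 0.4, 0.9]
grip_width: 1.001
```

servo_tool(
  moves=[
    {"travel":[0,0,-20],"dr":[0,0,0]},
    {"travel":[0,0,-30],"dr":[0,0,0]},
    {"travel":[0,0,-30],"dr":[0,0,0]},
    {"travel":[0,0,0],"dr":[0,0,0]},
  ],
)

```text
clock: 18.23
position: [0.4901, -0.225, 0.1845]
ee_rot: [0.994, 0.108, 0.002, 0.0]
ft_force: [-0.1, 0.3, -0.0]
grip_width: 1.0
```

Run:
```python
from h import *
delta([493,-226,180],12.4)
im=manip.camera("side"); x0,y0,w,h,s=300,210,110,84,7
c=cv2.resize(im[y0:y0+h,x0:x0+w],None,fx=s,fy=s,interpolation=cv2.INTER_CUBIC)
cv2.imwrite("pics/c6.png",c)
```

```text
t 18.23 pos [ 490.1 -225.   184.5] F [-0.1  0.3 -0. ] w 1.0
travel [2.6 1.6 4.5] dr [ 0.07 -0.21 -0.02]
```

View pics/c6.png

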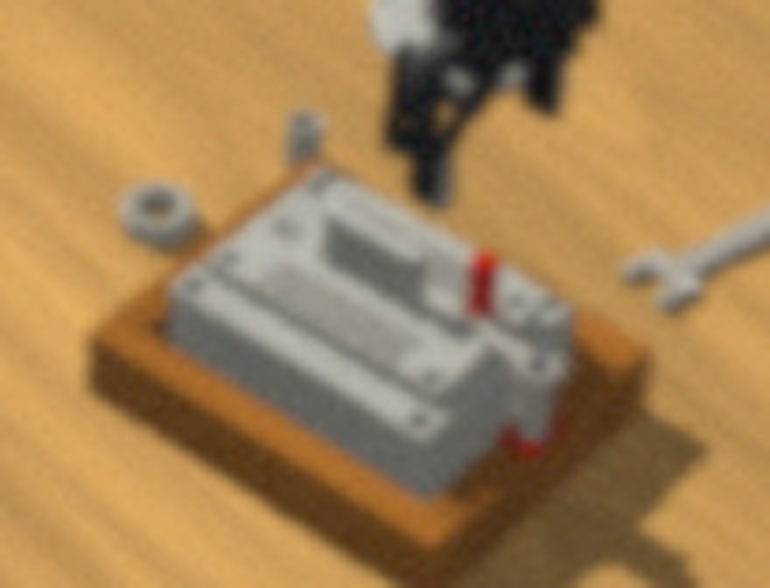

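The clip is now well over the cover, with its knob top at crop (485,260). The cover is still flush.

Run:
```python
from h import *
k=ray("side",300+485.5/7-.5,210+261/7-.5,.1275)*1000;print(k)
d=k[:2]-[489.6,-273.6];print(np.hypot(*d),np.radians(np.degrees(np.arctan2(d[1],d[0]))-12.4))
```

```text
[ 494.88145058 -229.28504919  127.5       ]
44.628562438440646 1.2357551283391421
```

servo_tool(
  moves=[
    {"travel":[12,1,0],"dr":[0,0,0]},
    {"travel":[15,1,0],"dr":[0,0,0]},
    {"travel":[9,1,0],"dr":[0,0,0]},
    {"travel":[0,0,0],"dr":[0,0,0]},
    {"travel":[0,0,0],"dr":[0,0,0]},
    {"travel":[0,0,0],"dr":[0,0,0]},
    {"travel":[0,0,0],"dr":[0,0,0]},
    {"travel":[0,0,25],"dr":[0,0,0]},
    {"travel":[0,0,30],"dr":[0,0,0]},
    {"travel":[0,0,24],"dr":[0,0,0]},
    {"travel":[0,0,0],"dr":[0,0,0]},
    {"travel":[0,0,0],"dr":[0,0,0]},
  ],
  claw=1,
  squeeze=20,
)

```text
clock: 19.77
position: [0.5253, -0.2199, 0.1045]
ee_rot: [0.994, 0.108, 0.001, 0.0]
ft_force: [-0.3, 0.3, 0.7]
grip_width: -0.001
```

servo_tool(
  moves=[
    {"travel":[-4,0,0],"dr":[0,0,0]},
    {"travel":[-4,0,0],"dr":[0,0,0]},
    {"travel":[-4,0,0],"dr":[0,0,0]},
    {"travel":[0,0,0],"dr":[0,0,0]},
  ],
)

```text
clock: 20.27
position: [0.513, -0.222, 0.1037]
ee_rot: [0.994, 0.108, 0.0, -0.0]
ft_force: [0.6, 0.1, 0.6]
grip_width: -0.001
```

servo_tool(
  moves=[
    {"travel":[-4,0,0],"dr":[0,0,0]},
    {"travel":[-4,0,0],"dr":[0,0,0]},
    {"travel":[0,0,0],"dr":[0,0,0]},
  ],
)

```text
clock: 20.65
position: [0.5048, -0.2241, 0.1034]
ee_rot: [0.994, 0.108, -0.0, -0.0]
ft_force: [1.0, 0.6, 0.0]
grip_width: 0.004
```

servo_tool(
  moves=[
    {"travel":[-4,0,0],"dr":[0,0,0]},
    {"travel":[-3,0,0],"dr":[0,0,0]},
    {"travel":[0,0,0],"dr":[0,0,0]},
  ],
)

```text
clock: 21.02
position: [0.5012, -0.2246, 0.1038]
ee_rot: [0.994, 0.109, 0.003, 0.001]
ft_force: [14.8, 2.1, -9.1]
grip_width: 0.001
```

servo_tool(
  moves=[
    {"travel":[-3,0,0],"dr":[0,0,0]},
    {"travel":[0,0,0],"dr":[0,0,0]},
  ],
)

```text
clock: 21.28
position: [0.5008, -0.2247, 0.1042]
ee_rot: [0.994, 0.109, 0.005, 0.001]
ft_force: [26.8, 1.3, -18.2]
grip_width: 0.002
```

servo_tool(
  moves=[
    {"travel":[-2,0,0],"dr":[0,0,0]},
    {"travel":[0,0,0],"dr":[0,0,0]},
  ],
)

```text
clock: 21.52
position: [0.5005, -0.2247, 0.1043]
ee_rot: [0.994, 0.11, 0.006, 0.002]
ft_force: [35.1, 0.4, -23.5]
grip_width: 0.001
```

The push stalled firmly at TCP (500.5,-224.7), against the predicted stop of (500.3,-222). I'll back off, clear the area and check.

servo_tool(
  moves=[
    {"travel":[6,0,0],"dr":[0,0,0]},
    {"travel":[12,0,0],"dr":[0,0,0]},
    {"travel":[0,0,-20],"dr":[0,0,0]},
    {"travel":[0,0,-40],"dr":[0,0,0]},
    {"travel":[0,0,-50],"dr":[0,0,0]},
    {"travel":[0,-40,-20],"dr":[0,0,0]},
    {"travel":[0,-50,0],"dr":[0,0,0]},
    {"travel":[0,-50,0],"dr":[0,0,0]},
    {"travel":[0,-50,0],"dr":[0,0,0]},
    {"travel":[0,-40,0],"dr":[0,0,0]},
    {"travel":[0,0,0],"dr":[0,0,0]},
    {"travel":[0,0,0],"dr":[0,0,0]},
  ],
)

```text
clock: 23.02
position: [0.4618, 0.001, 0.2335]
ee_rot: [0.994, 0.107, -0.0, 0.0]
ft_force: [-0.3, -0.6, -0.5]
grip_width: 0.001
```

Run:
```python
from h import *
delta([469,-171,200],12.4)
ims=[]
for n,x0,y0,w,h in(("side",320,220,80,75),("top",368,162,80,75)):
    im=manip.camera(n); ims.append(cv2.resize(im[y0:y0+h,x0:x0+w],None,fx=5,fy=5,interpolation=cv2.INTER_CUBIC))
cv2.imwrite("pics/c7.png",np.hstack(ims))
```

```text
t 23.02 pos [461.8   1.  233.5] F [-0.3 -0.6 -0.5] w 0.001
travel [-29.7 169.6  33.5] dr [ 0.02  0.02 -0.07]
```

View pics/c7.png

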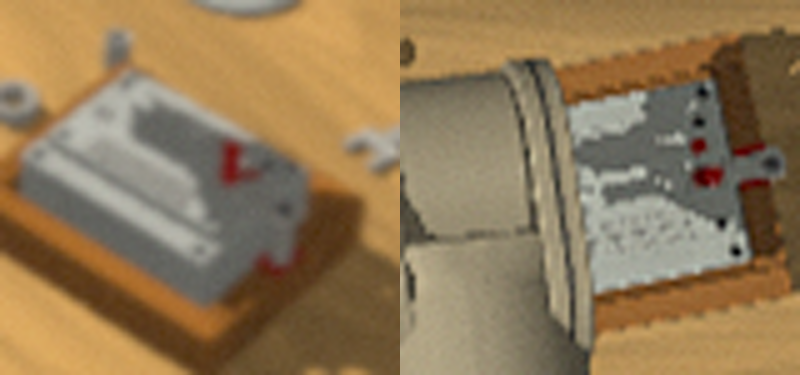

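The final pictures show the cover flush, with the red dots together at the dowel end. The clip arm points along the cradle axis, knob at (708,176) and pivot at (770,162) in the right half; that slope of -0.22 compares with the case edge's -0.20, so it is closed. The arm is clear, so I'll hand in.

```bash
python3 -c "
from h import *
k=ray('top',368+308.5/5-.5,162+176.5/5-.5,.1275)*1000;d=k[:2]-[489.5,-274];print(k.round(1),np.hypot(*d).round(1),np.arctan2(d[1],d[0])-np.radians(12.4))
print(manip.hand_in())"
```

```text
[ 479.2 -224.1  127.5] 50.9 1.5590090581164846
the job is handed in; nothing more can be done
None
```

The cover is seated flush on both dowels, red dot to red dot, and was let go before the clip was swung fully over it. The job was handed in at about 23 s of the 72 s; hand-in gives no verdict.

- **Cover:** I lowered it in steps of 0.8 mm or less. First contact came at the predicted seated height, and the largest push I measured was about 9 N. The side picture after release showed it flush with the clip still open.
- **Clip:** My first try, gripping the knob and swinging it, slipped. The fingers slid outward along the pin with about 33 N on the tool, and the clip stopped near 1.24 rad. I opened, rose and pushed the knob home with closed fingers until it stalled at its stop. That stop push reached about 42 N, on the knob only. The final picture puts the clip at about 1.56 rad.
- **Other things:** The arm ended clear of everything. I saw nothing else moved, but I did not measure the other loose things again at the end.

One small disagreement: in the last measurement the knob came out 51 mm from the clip's axis instead of 48 mm, about what the pixel reading and calibration allow.

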